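# Slide the gel tank home into its bay

### The arm

A 6-joint arm with a two-finger parallel gripper is mounted at the origin on the work surface. World frame = base frame: x ahead of the robot, y to its left, z up, the work surface at z = 0. Lengths are in mm, angles in rad, forces in N, time in s.
With the tool pointing down it reaches from about 350 to 875 mm from the base axis. Payload 4.2 kg.
Tool frame: the origin (TCP) lies on the mounting face of the last link; the fingertips stand 173 mm ahead of it and the grasp point (between the pads) lies 155 mm ahead of it; z points along the fingers, y is the direction in which the jaws open and shut (so a half turn about z gives the same grasp; the last joint's range is limited). The gripper opens to 85 mm and grips with 20 to 120 N. Pads are 22 mm wide; open, the fingers measure 114 mm over their backs; the gripper's body (76 mm by 85 mm) begins 54 mm behind the grasp point. The pads swing forward as they close: fully open they stand 13 mm farther back than shut.
Start: joints at [1.367, 0.385, 0.008, 0, -1.194, -0.259], TCP at [279.001, 559.248, 404.712] pointing down, gripper open.
Joint ranges: [-3.14, 3.14], [-1.21, 2.06], [-1.07, 1.41], [-3.16, 2.05], [-2.99, -0.16], [-3.1, 3.1]. Speed limits (rad/s): [2.79, 2.79, 3.14, 3.14, 3.14, 3.14].

### API

Orientations are given as a unit quaternion [x, y, z, w].
In Python, from bench import arm gives the robot as it stands.
- The arm moves only by the shell command python3 -m jog 'ROWS' [OPENING]. ROWS is JSON, a list that holds one entry, the list of rows, each a list of 4 numbers: the shift along the tool's x, y, z in mm, then the turn about the tool's z in degrees. In form: [[[x, y, z, spin], ...]]. A call has exactly 5 rows; each row is the pose to reach, as a shift and turn from the pose measured when the call began, along the tool's axes at that moment; what a row does not reach only later rows make up. A row lasts 1/8 s, in which the tool goes at most 62.5 mm and 10.7 degrees, less where a joint would pass 70% of its speed; a pose out of reach is approached as far as the arm can. A call with a gripper value outside its range is refused whole. OPENING is the finger opening in mm, from 0 to 85.4, set as the call begins (- or left out, the last holds). The fingers move at their own pace and stop on an object; the grip force is fixed at half the most. Time passes only in rows, so rows that repeat a pose let the fingers close, or fill a call up. It gives the time, the measured TCP pose, the force and the opening at its end, in the units of the state.
- arm.read_state(): the state, without advancing time (a new reading comes with each control period).
- arm.get_image(name): name is "scene" or "top" or "wrist"; returns (picture, depth): 420x560x3 uint8, blue, green, red; 420x560 float32, mm along the optical axis (not along the pixel's ray), 0 where there is no reading.
- arm.camera_params(name): a dict with "mtx" (3x3 intrinsics, pixels), "k1" (the pictures are not rectified: a ray, as slopes to the right and down, at radius r is drawn at 1 + k1 r^2 times it, then the intrinsics apply), "R" (3x3) and "t" (3): a world point X has camera coordinates R X + t. Camera axes: x right, y down, z forward; pixel columns grow to the right and rows downward; lengths in mm; the calibration is good to about 2 mm. A picture is of the moment at which its call begins: read the wrist's pose just before it. camera_params takes no time and is no camera call; for the wrist camera it gives the pose at the moment of the call.
- arm.job_done(): hands the job in, once; it reports no verdict.
The state is a dict: "clock": time; "joints": joint angles; "joint_vel": joint speeds; "joint_efforts": joint torques, N m; "position": TCP position; "ee_rot": TCP orientation; "contact_force": force on the tool from outside, world axes, zero at the start; "wrist_torque": the same for the moment, N m; "gripper_width": finger opening in mm.
Only numpy, scipy, OpenCV 4.12 (cv2) and the standard library are available. Lean on these libraries where they do the work, as an engineer would, in place of code of your own. Each camera call takes 0.05 s, during which the arm holds its last target.

### The job

One tall gel tank is already parked in its bay. Push the other tank, which stands alone on the open bench, across the bench into the empty bay until it is squarely against the back stop, pushing low near its foot so that it slides upright and never tips. Only push it, never lift it, and leave the parked tank and everything else on the bench undisturbed.

Things in the scene. Friction and masses are not known exactly. Their poses are not given: they have to be found in the camera images.
- tank: the gel tank to move, alone on the open bench on the robot's side of the bays: clear acrylic box, dark green and white inside, two brass posts on top; 92 (x) x 130 (y) x 180 mm tall, flat upright faces, posts to 214 mm. About 1.3 kg; bench friction about 0.6: pushed more than about 65 mm up, it tips. Origin at the centre of its underside; z up; x roughly towards the bays
- bay: the empty bay, fixed: low aluminium U, open towards the robot, no floor. Back stop 40 mm high, near face at x = 46 mm; side rails 30 mm high, inner faces at y = +-74 mm, x = -30 to 46 mm; then flared lead-ins out to x = -60, y = +-88 mm. Origin on the bench where the centre of a tank fully home stands; x points to the back stop, z up
- bay_full: the identical other bay, beside the first, left or right of it, occupied. Same origin and axes
- twin: the identical tank already home in the other bay; leave alone. Origin as for the tank
- tip_box: grey pipette tip box 75 x 55 x 50 mm (62 mm with the tips), loose on the bench in front of the occupied bay; leave alone. Origin at the centre of its underside
- reagent: glass bottle with a blue cap, 70 mm across, 160 mm tall, off to the left; leave alone. Origin at the centre of its underside
- yellow_bottle: yellow bottle, 80 mm across, 170 mm tall, behind the bays, on the right; leave alone. Origin at the centre of its underside
- jug: translucent measuring jug, 110 mm across plus handle, 150 mm tall, off to the right; leave alone. Origin at the centre of its underside
- pipette: white and blue hand pipette lying on the bench, 265 mm long (its x, from -135 to +130 mm), 25 mm thick, off to the left; leave alone. Origin on the bench under its middle
- casting_stand: red casting stand 100 x 160 x 100 mm behind the bays; leave alone. Origin at the centre of its underside
There are look-alikes about, which are no part of the job. Leave any blue or pink look-alike of the tank alone.

How it is judged (in metres and radians):
At the end, for the whole second after the job is handed in: The tank stands upright and at rest in the empty bay, between the rails, within 6 mm of touching the back stop and square to the bay within 0.08 rad (x of tank in the frame of bay between -0.006 and 0.006 m and y of tank in the frame of bay between -0.014 and 0.014 m and angle between the x axis of tank and the x axis of bay, either way round below 0.08 rad and angle between tank's own z axis and vertical below 0.04 rad and height (world z) of tank below 0.005 m and linear speed of tank below 0.01 m/s).
It fails at once if the tank was tipped by more than 0.2 rad (11 degrees) (angle between tank's own z axis and vertical above 0.2 rad).
It fails at once if the tank was lifted off the bench (its underside centre more than 12 mm up) (height (world z) of tank above 0.012 m).
It fails at once if the parked tank was disturbed (moved more than 12 mm) (distance of twin from where it was at the start of the episode above 0.012 m).
It fails at once if something else on the bench was disturbed (moved more than 20 mm) (distance of any of tip_box, reagent, yellow_bottle, jug, pipette, casting_stand from where it was at the start of the episode above 0.02 m).
It also fails if it takes over 72 s, if anything falls off the work surface, if the arm or the gripper's body presses on something with over 40 N, if the wrist force passes 120 N, or if a joint passes its speed limit or range.

## Working session

There is one attempt and no reset: what is moved stays moved. The work goes in short steps, Python scripts to look and compute and a shell command to move; the robot and the scene stay as the last step left them, time stands still between calls to the robot, and variables do not carry over. Pictures are saved under pics/ and viewed, and the job is handed in when it is done.

```bash
mkdir -p pics; ls; python3 - <<'E'
from bench import arm
import cv2
s=arm.read_state();print(s)
for n in("scene","top"):
    im,d=arm.get_image(n);cv2.imwrite(f"pics/{n}0.png",im)
    import numpy as np; np.save(f"pics/{n}0.npy",d)
    p=arm.camera_params(n);print(n,p)
E
```

```text
pics
{'clock': 0.0, 'joints': array([ 1.36662136e+00,  3.85563423e-01,  6.60347820e-03, -5.17857439e-04,
       -1.19397792e+00, -2.58617628e-01]), 'joint_vel': array([-0.0005183 ,  0.00096442, -0.00016686,  0.00013655,  0.00080025,
       -0.0013584 ]), 'joint_efforts': array([ 1.22961360e-04, -3.92290521e+01,  1.88397825e+01,  4.18600962e+00,
       -4.76734887e-03, -4.16845481e-06]), 'position': array([278.89375315, 559.08951296, 403.60546796]), 'ee_rot': array([ 9.73324622e-01, -2.29429676e-01, -2.11426858e-04,  1.07692102e-03]), 'contact_force': array([-0.81637262,  0.78629049,  0.16309669]), 'wrist_torque': array([-0.03172997, -0.09102036, -0.00990017]), 'gripper_width': 85.28479070150365}
scene {'mtx': array([[456.87366245,   0.        , 270.11092693],
       [  0.        , 456.87366245, 204.0902088 ],
       [  0.        ,   0.        ,   1.        ]]), 'k1': -0.09064992583563321, 'R': array([[-0.10312378,  0.99466026, -0.00405638],
       [ 0.94060825,  0.09619203, -0.32558134],
       [-0.32345263, -0.03739064, -0.94550533]]), 't': array([  18.16307101, -455.36858107, 1497.26939476])}
top {'mtx': array([[458.35119076,   0.        , 278.91221278],
       [  0.        , 458.35119076, 202.75260849],
       [  0.        ,   0.        ,   1.        ]]), 'k1': -0.0824392949906065, 'R': array([[ 0.02635043, -0.99945693,  0.01978651],
       [-0.98828045, -0.02902268, -0.14986471],
       [ 0.15035758, -0.01560562, -0.9885085 ]]), 't': array([  -7.17893357,  508.73192838, 1224.36906219])}
```

View pics/top0.png

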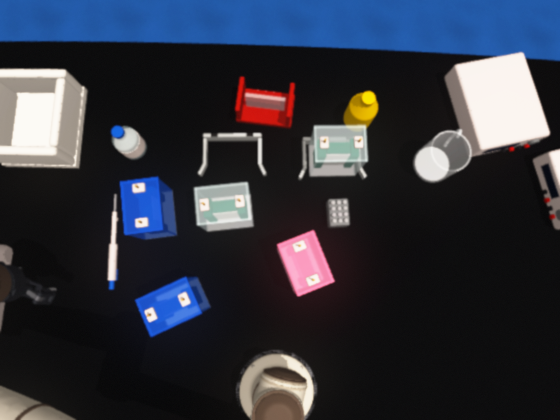

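View pics/scene0.png

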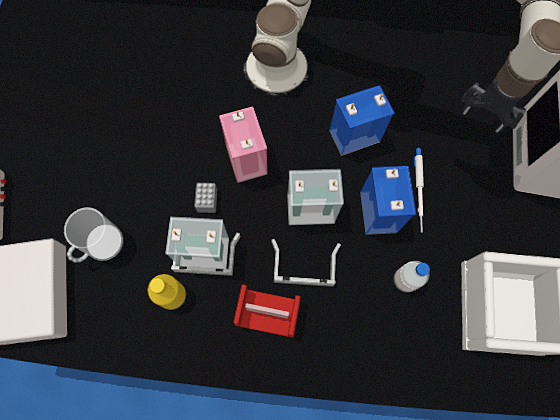

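The top picture shows these candidates: clear/green tank (223,205), pink (305,263), blue (148,208), blue (172,305), and a clear tank in a bay (340,150). Only the one at (223,205) is clear and stands alone on the open bench. The empty bay is at (233,150). I'll confirm with an enlarged crop and measure.

```bash
cat > h.py <<'E'
import numpy as np,cv2
from bench import arm
def world(n,uv,d=None,z=None,P=None):
    p=P or arm.camera_params(n);uv=np.asarray(uv,float).reshape(-1,2)
    K=p["mtx"];k=p["k1"]
    r=cv2.undistortPoints(uv[:,None],K,np.array([k,0,0,0.]))[:,0]
    r=np.c_[r,np.ones(len(r))];C=-p["R"].T@p["t"];D=r@p["R"]
    s=np.asarray(d,float) if d is not None else (z-C[2])/D[:,2]
    return C+D*np.reshape(s,(-1,1))
def cloud(n,d,P=None):
    v,u=np.mgrid[0:420,0:560];return world(n,np.c_[u.ravel(),v.ravel()],d=d.ravel(),P=P).reshape(420,560,3)
E
python3 - <<'E'
from h import *
for n in("top","scene"):
    im=cv2.imread(f"pics/{n}0.png");d=np.load(f"pics/{n}0.npy")
    if n=="top":b=(100,250,120,300)
    else:b=(150,300,200,350) if 0 else (150,300,150,350)
    y0,y1,x0,x1=b
    cv2.imwrite(f"pics/{n}c.png",cv2.resize(im[y0:y1,x0:x1],None,fx=4,fy=4,interpolation=cv2.INTER_CUBIC))
    c=cloud(n,d);X=c[y0:y1,x0:x1].reshape(-1,3);ok=d[y0:y1,x0:x1].ravel()>0
    X=X[ok]
    print(n,np.histogram(X[:,2],bins=np.arange(-20,240,10)))
    for lo,hi in((170,192),(200,230),(22,45)):
        m=(X[:,2]>lo)&(X[:,2]<hi);Y=X[m]
        k=[(0<Y[:,1])] 
        for nm,mm in(("L",Y[:,1]>0),("R",Y[:,1]<=0)):
            if mm.sum()>10: print(lo,nm,mm.sum(),np.percentile(Y[mm],[1,50,99],axis=0).round(0).tolist())
E
```

```text
top (array([    4, 11696,  6972,   723,   551,   429,   238,   176,   176,
         175,   153,   260,   231,   177,   140,   100,    94,    98,
          28,  2590,  1555,   276,    10,    28,     0]), array([-20, -10,   0,  10,  20,  30,  40,  50,  60,  70,  80,  90, 100,
       110, 120, 130, 140, 150, 160, 170, 180, 190, 200, 210, 220, 230]))
170 L 4115 [[402.0, 81.0, 174.0], [476.0, 216.0, 179.0], [537.0, 396.0, 191.0]]
170 R 178 [[375.0, -42.0, 176.0], [389.0, -23.0, 180.0], [407.0, -1.0, 192.0]]
200 L 33 [[426.0, 104.0, 203.0], [486.0, 337.0, 212.0], [517.0, 355.0, 218.0]]
22 L 937 [[404.0, 5.0, 22.0], [693.0, 137.0, 32.0], [793.0, 427.0, 45.0]]
22 R 22 [[589.0, -48.0, 22.0], [740.0, -9.0, 28.0], [814.0, -2.0, 42.0]]
scene (array([    2, 11223,  9367,   391,   607,   598,   654,   358,   242,
         163,   191,   225,   290,   303,   306,   267,   202,   186,
         236,  2150,  1618,   253,    13,    22,     0]), array([-20, -10,   0,  10,  20,  30,  40,  50,  60,  70,  80,  90, 100,
       110, 120, 130, 140, 150, 160, 170, 180, 190, 200, 210, 220, 230]))
170 L 1747 [[434.0, 84.0, 174.0], [489.0, 150.0, 180.0], [537.0, 215.0, 191.0]]
170 R 2149 [[399.0, -213.0, 171.0], [645.0, -134.0, 180.0], [776.0, -22.0, 191.0]]
200 L 17 [[476.0, 105.0, 202.0], [482.0, 188.0, 210.0], [493.0, 192.0, 216.0]]
200 R 18 [[641.0, -185.0, 203.0], [646.0, -139.0, 212.0], [648.0, -93.0, 218.0]]
22 L 689 [[300.0, 4.0, 22.0], [680.0, 141.0, 32.0], [759.0, 234.0, 45.0]]
22 R 741 [[386.0, -215.0, 22.0], [687.0, -109.0, 36.0], [775.0, -3.0, 45.0]]
```

View pics/topc.png

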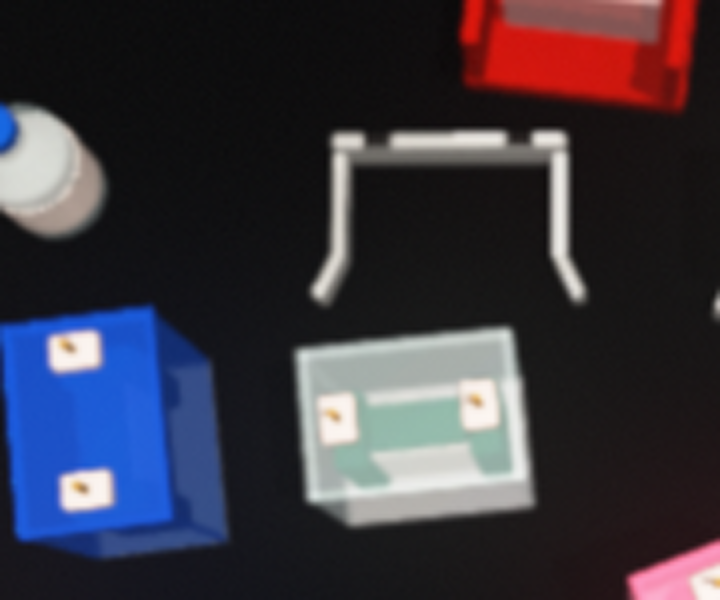

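View pics/scenec.png

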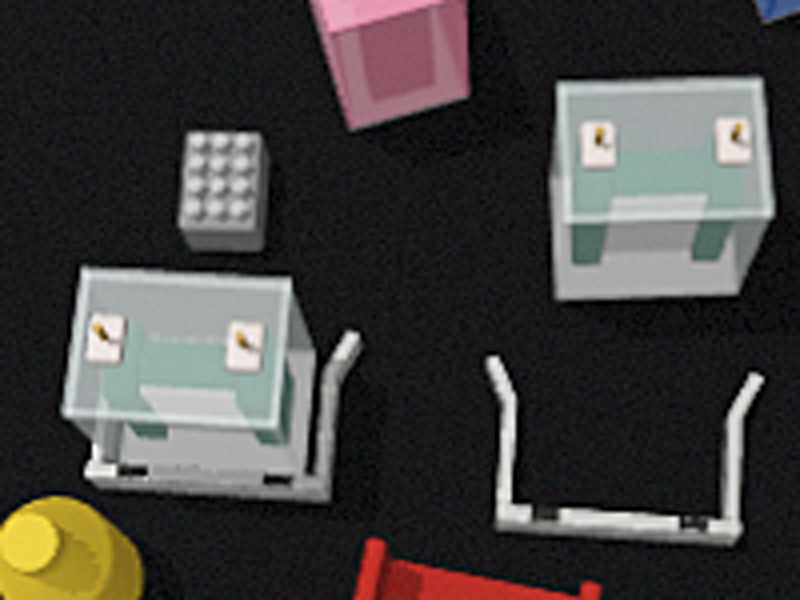

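```bash
python3 - <<'E'
from h import *
def rect(n,c,off,z):
    return world(n,np.array(c)/4+np.array(off)-0.375,z=z)[:,:2]
T=(120,100);S=(150,150)
print("tank top",rect("top",[(297,350),(512,329),(524,478),(308,502)],T,180).round(0).tolist())
print("tank scn",rect("scene",[(557,83),(763,78),(773,216),(567,218)],S,180).round(0).tolist())
print("rail top in L/R, back->front->tip",rect("top",[(350,160),(348,253),(331,298),(552,160),(553,253),(573,298)],T,30).round(0).tolist())
print("stop top near edge",rect("top",[(352,148),(550,147)],T,40).round(0).tolist())
print("stop foot near edge",rect("top",[(355,164),(549,163)],T,0).round(0).tolist())
print("scn rail inner R/L",rect("scene",[(513,505),(514,400),(500,357),(725,508),(728,413),(751,376)],S,30).round(0).tolist())
print("scn stop near",rect("scene",[(513,505),(725,515)],S,40).round(0).tolist())
for n,b in(("top",(150,240,185,260)),("scene",(160,230,280,350))):
    d=np.load(f"pics/{n}0.npy");X=cloud(n,d)[b[0]:b[1],b[2]:b[3]].reshape(-1,3)
    m=(abs(X[:,2]-181)<8)&(X[:,1]>60)
    r=cv2.minAreaRect(X[m][:,:2].astype(np.float32));print(n,r)
for n,b in(("top",(125,180,190,270)),("scene",(235,290,270,345))):
    d=np.load(f"pics/{n}0.npy");X=cloud(n,d)[b[0]:b[1],b[2]:b[3]].reshape(-1,3)
    X=X[(X[:,2]>18)&(X[:,2]<45)&(X[:,0]>590)&(X[:,0]<790)]
    r=X[X[:,2]>34];print(n,len(r),"stop",np.percentile(r,[3,50,97],axis=0).round(0).tolist())
    for x in(650,670,690):
        q=X[(abs(X[:,0]-x)<10)];a=q[q[:,1]>140];c=q[q[:,1]<140];print(x,[np.percentile(g[:,1],[5,50,95]).round(0).tolist() for g in(a,c) if len(g)])
d=np.load("pics/top0.npy");X=cloud("top",d).reshape(-1,3);X=X[(X[:,2]>15)&(X[:,2]<250)]
E
```

```text
tank top [[520.0, 219.0], [537.0, 87.0], [445.0, 77.0], [427.0, 207.0]]
tank scn [[446.0, 77.0], [429.0, 210.0], [523.0, 221.0], [537.0, 92.0]]
rail top in L/R, back->front->tip [[685.0, 215.0], [617.0, 213.0], [585.0, 223.0], [689.0, 72.0], [622.0, 69.0], [590.0, 54.0]]
stop top near edge [[691.0, 213.0], [696.0, 73.0]]
stop foot near edge [[691.0, 216.0], [696.0, 75.0]]
scn rail inner R/L [[695.0, 75.0], [622.0, 69.0], [592.0, 56.0], [682.0, 219.0], [616.0, 217.0], [588.0, 231.0]]
scn stop near [[696.0, 75.0], [689.0, 218.0]]
top ((483.25457763671875, 148.24671936035156), (96.654541015625, 132.15328979492188), 7.8401384353637695)
scene ((484.1001892089844, 149.38014221191406), (97.4635009765625, 131.9603271484375), 8.085867881774902)
top 218 stop [[687.0, 68.0, 35.0], [699.0, 146.0, 39.0], [705.0, 222.0, 44.0]]
650 [[217.0, 220.0, 223.0], [64.0, 67.0, 70.0]]
670 [[217.0, 220.0, 224.0], [64.0, 68.0, 70.0]]
690 [[145.0, 189.0, 223.0], [65.0, 99.0, 135.0]]
scene 229 stop [[681.0, 70.0, 35.0], [699.0, 149.0, 40.0], [705.0, 224.0, 45.0]]
650 [[218.0, 222.0, 226.0], [65.0, 68.0, 72.0]]
670 [[218.0, 222.0, 225.0], [65.0, 68.0, 71.0]]
690 [[146.0, 187.0, 225.0], [67.0, 90.0, 135.0]]
```

```bash
python3 - <<'E'
from h import *
d=np.load("pics/top0.npy");X=cloud("top",d);im=cv2.imread("pics/top0.png")
for nm,(y0,y1,x0,x1) in dict(pink=(225,300,270,340),blue1=(170,245,115,180),blue2=(270,340,130,215)).items():
    Y=X[y0:y1,x0:x1].reshape(-1,3);Y=Y[abs(Y[:,2]-181)<8]
    print(nm,cv2.boxPoints(cv2.minAreaRect(Y[:,:2].astype(np.float32))).round(0).tolist())
a,_=arm.get_image("wrist");cv2.imwrite("pics/w0.png",a)
s=cv2.imread("pics/scene0.png")[0:160,400:560];t=im[220:400,0:120]
cv2.imwrite("pics/grip.png",np.hstack([cv2.resize(s,(480,480)),cv2.resize(t,(320,480))]))
p=arm.camera_params("wrist");print("cam pos",-p["R"].T@p["t"]);print(p["R"])
E
```

```text
pink [[263.0, -39.0], [301.0, -128.0], [425.0, -75.0], [387.0, 13.0]]
blue1 [[397.0, 385.0], [413.0, 289.0], [546.0, 310.0], [531.0, 406.0]]
blue2 [[157.0, 305.0], [219.0, 184.0], [305.0, 228.0], [244.0, 349.0]]
cam pos [346.78141476 524.82246532 371.33807733]
[[-4.47058681e-01 -8.94504300e-01  7.69780816e-04]
 [-8.53319309e-01  4.26732898e-01  2.99575016e-01]
 [-2.68299631e-01  1.33270743e-01 -9.54072438e-01]]
```

View pics/grip.png

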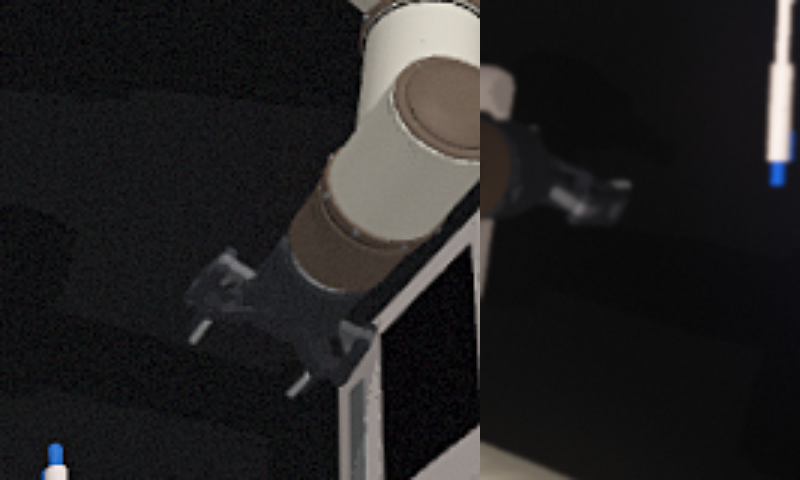

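View pics/w0.png

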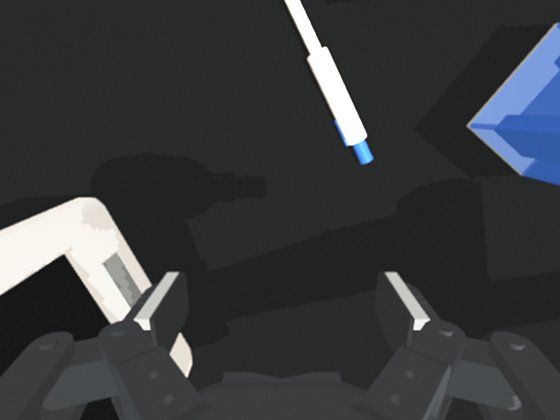

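```bash
python3 - <<'E'
from h import *
from scipy.spatial.transform import Rotation as Ro
s=arm.read_state();P=arm.camera_params("wrist")
a,d=arm.get_image("wrist");X=cloud("wrist",d,P)
L=(X-s["position"])@Ro.from_quat(s["ee_rot"]).as_matrix()
m=(d>0)&(L[...,2]<185)&(L[...,2]>0)
Y=L[m]
for z in range(20,185,10):
    q=Y[(Y[:,2]>=z)&(Y[:,2]<z+10)]
    if len(q)>5: print(z,len(q),"x",np.percentile(q[:,0],[2,98]).round(0),"y",np.percentile(q[:,1],[1,99]).round(0))
for uv in((40,345),(70,340),(505,340),(545,360),(165,300),(140,325),(125,345),(415,322),(445,330)):
    print(uv,L[uv[1],uv[0]].round(0))
n="scene";a,d=arm.get_image(n);X=cloud(n,d);L=(X-s["position"])@Ro.from_quat(s["ee_rot"]).as_matrix()
m=(d>0)&(abs(L[...,0])<120)&(abs(L[...,1])<120)&(L[...,2]<185)&(L[...,2]>-60)
Y=L[m];print("scene")
for z in range(-60,185,15):
    q=Y[(Y[:,2]>=z)&(Y[:,2]<z+15)]
    if len(q)>5: print(z,len(q),"x",np.percentile(q[:,0],[2,98]).round(0),"y",np.percentile(q[:,1],[1,99]).round(0))
E
```

```text
70 39 x [19. 21.] y [-18.  18.]
80 7072 x [10. 19.] y [-63.  63.]
90 12641 x [ 5. 17.] y [-70.  69.]
100 11255 x [-9. 17.] y [-72.  73.]
110 4566 x [-8. 13.] y [-72.  73.]
120 1594 x [-1. 12.] y [-54.  54.]
130 1944 x [-10.  11.] y [-56.  56.]
140 1560 x [-11.  11.] y [-56.  56.]
150 1094 x [-11.  11.] y [-54.  55.]
160 97 x [-8.  8.] y [-43.  44.]
(40, 345) [ 14. -68. 107.]
(70, 340) [ 12. -63. 112.]
(505, 340) [ 13.  66. 111.]
(545, 360) [ 11.  74. 105.]
(165, 300) [ 11. -42. 135.]
(140, 325) [ 12. -44. 119.]
(125, 345) [ 12. -45. 110.]
(415, 322) [  9.  45. 124.]
(445, 330) [ 13.  50. 116.]
scene
-60 169 x [ 7. 42.] y [-37.  39.]
-45 178 x [ 6. 42.] y [-38.  38.]
-30 165 x [ 6. 41.] y [-38.  38.]
-15 98 x [13. 38.] y [-34.  33.]
0 178 x [ 2. 39.] y [-34.  36.]
15 160 x [ 7. 39.] y [-36.  36.]
30 95 x [ 4. 38.] y [-37.  36.]
45 161 x [-12.  13.] y [-69.  65.]
60 227 x [-5. 21.] y [-69.  68.]
75 164 x [-3. 19.] y [-72.  70.]
90 215 x [-11.  18.] y [-72.  72.]
105 154 x [-13.  15.] y [-74.  73.]
120 44 x [-4. 15.] y [-58.  55.]
135 52 x [-7. 15.] y [-58.  55.]
150 14 x [-11.  12.] y [-56.  49.]
```

```bash
cat >> h.py <<'E'
from scipy.spatial.transform import Rotation as Ro
def plan(x,y,z,h=182.3):
    s=arm.read_state();R=Ro.from_quat(s["ee_rot"]).as_matrix();p=s["position"]
    hd=np.degrees(np.arctan2(R[1,1],R[0,1]));sp=-((h-hd+180)%360-180)
    print("t",round(s["clock"],2),"pos",p.round(1),"yhead",round(hd%360,2),"tilt",(np.degrees(np.arccos(-R[2,2]))).round(2),"F",s["contact_force"].round(1),"w",round(s["gripper_width"],1))
    print("j",s["joints"].round(2),"shift",(R.T@(np.array([x,y,z])-p)).round(1),"spin",round(sp,1))
E
python3 -c "
from h import *
plan(338,148,440)"
```

```text
t 0.25 pos [279.  559.2 404.2] yhead 243.48 tilt 0.06 F [-0.3 -0.5  0.4] w 85.5
j [ 1.37  0.39  0.01 -0.   -1.19 -0.26] shift [236.4 341.6 -35.4] spin 61.2
```

```bash
python3 -m jog '[[[10,10,-36,6],[40,55,-36,16],[75,105,-36,26],[110,155,-36,36],[140,200,-36,46]]]' 85; python3 -c "
from h import *
plan(338,148,440)"
```

```text
clock: 0.88
position: [314.9, 315.5, 440.5]
ee_rot: [0.805, -0.594, 0.0, 0.0]
contact_force: [0.8, 0.6, 0.5]
gripper_width: 85.3
t 0.88 pos [314.9 315.5 440.5] yhead 197.15 tilt 0.04 F [0.8 0.6 0.5] w 85.3
j [ 1.15  0.05 -0.34  0.   -1.18 -0.85] shift [166.9  27.3   0.6] spin 14.9
```

```bash
python3 -m jog '[[[40,7,0,4],[80,14,0,8],[120,20,0,12],[150,25,0,15],[167,27,0,15]]]'; python3 -c "
from h import *
plan(342,147,240)
a,_=arm.get_image('top');cv2.imwrite('pics/t1.png',a)
plan(342,147,240)"
```

```text
clock: 1.5
position: [338.0, 146.4, 440.8]
ee_rot: [0.72, -0.694, 0.0, 0.0]
contact_force: [0.3, -0.2, -0.2]
gripper_width: 85.3
t 1.5 pos [338.  146.4 440.8] yhead 182.07 tilt 0.01 F [ 0.3 -0.2 -0.2] w 85.3
j [ 0.86 -0.11 -0.49  0.   -1.19 -0.82] shift [ -0.5  -4.  200.8] spin -0.2
t 1.55 pos [338.  145.6 440.7] yhead 182.05 tilt 0.05 F [-0.3 -0.4 -1.6] w 85.0
j [ 0.86 -0.11 -0.49  0.   -1.19 -0.82] shift [ -1.4  -4.1 200.7] spin -0.2
```

View pics/t1.png

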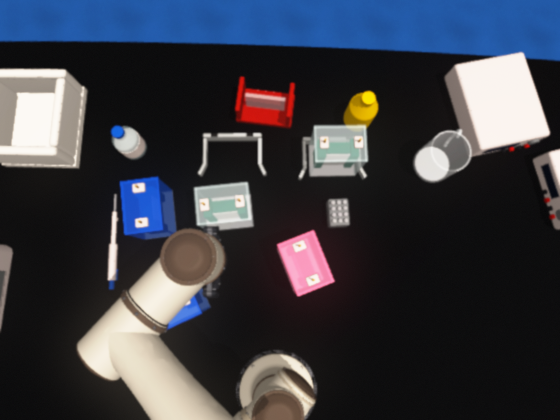

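```bash
python3 - <<'E'
from h import *
a,d=arm.get_image("top");X=cloud("top",d)
for uv in((192,257),(205,235),(165,285),(140,305),(150,320),(120,330),(100,345),(125,350),(150,375),(190,395)):print(uv,X[uv[1],uv[0]].round(0))
a,d=arm.get_image("scene");cv2.imwrite("pics/s1.png",a);np.save("pics/s1.npy",d)
E
```

```text
(192, 257) [337. 139. 625.]
(205, 235) [370. 123. 616.]
(165, 285) [296. 180. 605.]
(140, 305) [265. 216. 602.]
(150, 320) [244. 200. 603.]
(120, 330) [228. 242. 607.]
(100, 345) [206. 271. 605.]
(125, 350) [202. 230. 616.]
(150, 375) [173. 188. 634.]
(190, 395) [152. 129. 649.]
```

View pics/s1.png

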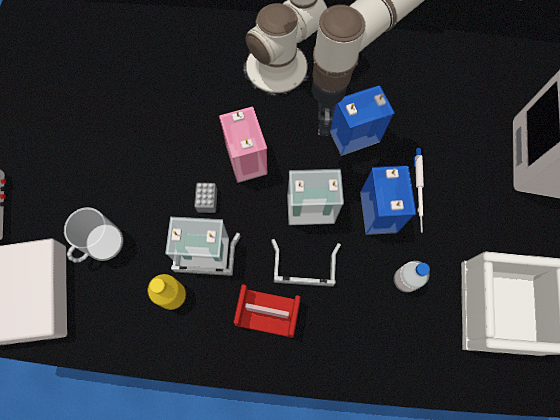

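```bash
python3 -m jog '[[[-2,-6,40,0],[-2,-6,90,0],[-2,-6,140,0],[-2,-6,180,0],[-2,-6,200,0]]]'; python3 - <<'E'
from h import *
plan(345,147,171)
a,d=arm.get_image("top");X=cloud("top",d);cv2.imwrite('pics/t2.png',a)
plan(345,147,171)
a,d=arm.get_image("scene");cv2.imwrite('pics/s2.png',cv2.resize(a[0:260,220:480],None,fx=2.3,fy=2.3))
E
```

```text
clock: 2.28
position: [343.8, 150.0, 238.8]
ee_rot: [0.72, -0.694, 0.0, 0.002]
contact_force: [0.0, 0.1, 0.8]
gripper_width: 85.3
t 2.27 pos [343.8 150.  238.8] yhead 182.12 tilt 0.2 F [0.  0.1 0.8] w 85.3
j [ 0.85  0.19 -0.8   0.   -0.59 -0.81] shift [ 2.9 -1.2 67.8] spin -0.2
t 2.33 pos [343.5 149.6 237.4] yhead 182.08 tilt 0.4 F [-0.8 -0.1 -1.4] w 85.2
j [ 0.85  0.19 -0.8  -0.   -0.59 -0.81] shift [ 2.4 -1.8 66.4] spin -0.2
```

View pics/s2.png

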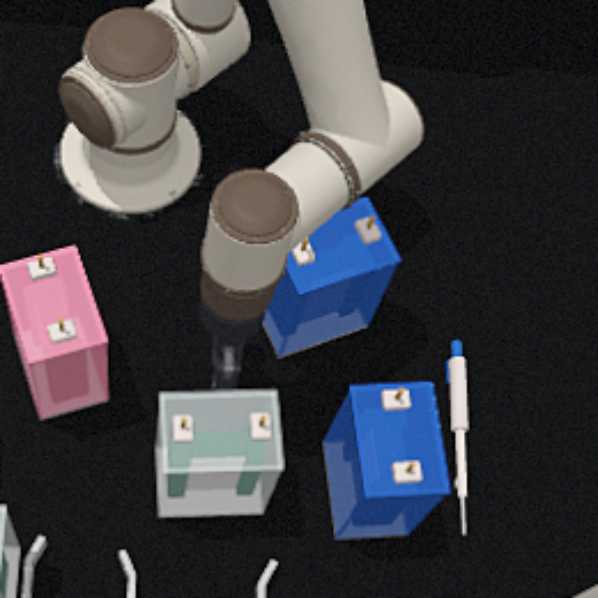

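View pics/t2.png

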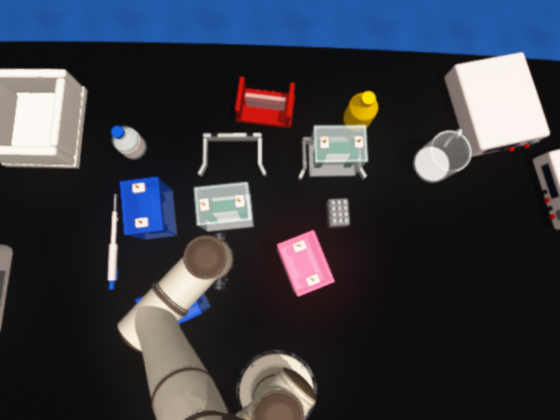

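```bash
python3 -m jog '[[[1,-5,10,0],[2,-9,18,0],[2,-9,26,0],[2,-9,34,0],[2,-9,36,0]]]'; python3 -c "
from h import *
plan(352,147,168)"
```

```text
clock: 3.0
position: [352.6, 147.9, 202.4]
ee_rot: [0.72, -0.694, 0.0, 0.003]
contact_force: [-0.9, -0.6, -0.2]
gripper_width: 84.6
t 3.0 pos [352.6 147.9 202.4] yhead 182.1 tilt 0.39 F [-0.9 -0.6 -0.2] w 84.6
j [ 0.83  0.28 -0.82  0.   -0.48 -0.79] shift [ 0.7  0.4 34.4] spin -0.2
```

```bash
python3 -m jog '[[[0,0,8,0],[0,0,16,0],[0,0,24,0],[0,0,32,0],[0,0,33,0]]]'; python3 - <<'E'
from h import *
plan(370,146,167)
s=arm.read_state();P=arm.camera_params("wrist")
a,d=arm.get_image("wrist");cv2.imwrite("pics/w3.png",a);X=cloud("wrist",d,P)
L=(X-s["position"])@Ro.from_quat(s["ee_rot"]).as_matrix()
m=(d>0)&(abs(L[...,1])<62)&(abs(L[...,1])>38)&(abs(L[...,0])<16)
print("max tool z of fingers", np.percentile(L[m][:,2],[50,90,95,99]))
print("world z of floor", np.median(X[0:200,0:100][...,2]))
E
```

```text
clock: 3.62
position: [352.3, 147.6, 168.7]
ee_rot: [0.72, -0.694, 0.0, 0.004]
contact_force: [-0.2, 0.5, 0.0]
gripper_width: 85.1
t 3.62 pos [352.3 147.6 168.7] yhead 182.1 tilt 0.48 F [-0.2  0.5  0. ] w 85.1
j [ 0.83  0.36 -0.85  0.   -0.36 -0.79] shift [  2.2 -17.6   1.6] spin -0.2
max tool z of fingers [115.4751954  170.26032038 170.73290104 171.3879503 ]
world z of floor -1.4851684598347106
```

View pics/w3.png

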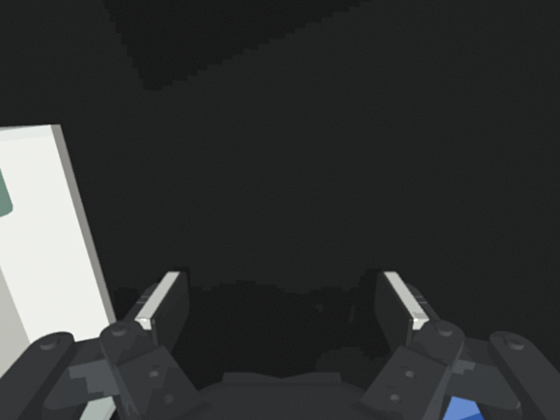

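The wrist view shows the tank's near face at the left (edge from (60,125) to (110,320)), just ahead of the finger. I'll start pushing slowly, going a little lower.

```bash
python3 -m jog '[[[0,-2,3,0],[0,-5,4,0],[1,-8,4,0],[1,-11,4,0],[1,-14,4,0]]]'; python3 - <<'E'
from h import *
plan(370,146,165)
E
```

```text
clock: 4.3
position: [364.5, 145.4, 164.3]
ee_rot: [0.72, -0.694, -0.0, 0.008]
contact_force: [-7.5, 0.6, 1.4]
gripper_width: 84.9
t 4.3 pos [364.5 145.4 164.3] yhead 182.03 tilt 0.87 F [-7.5  0.6  1.4] w 84.9
j [ 0.8   0.39 -0.83 -0.   -0.37 -0.76] shift [-0.4 -5.5 -0.8] spin -0.3
```

```bash
cat >> h.py <<'E'
def tank(save=None):
    # scene-cam: top face of the tank; clear of the arm
    a,d=arm.get_image("scene");X=cloud("scene",d).reshape(-1,3)
    m=(abs(X[:,2]-181)<12)&(X[:,1]>50)&(X[:,1]<250)&(X[:,0]>395)&(X[:,0]<760)
    Y=X[m].astype(np.float32);r=cv2.minAreaRect(Y[:,:2])
    # keep largest component region
    A=np.c_[Y[:,0]-Y[:,0].mean(),Y[:,1]-Y[:,1].mean(),np.ones(len(Y))]
    k=np.ones(len(Y),bool)
    for _ in range(4):
        c=np.linalg.lstsq(A[k],Y[k,2],rcond=None)[0];e=Y[:,2]-A@c;k=abs(e)<4
    (cx,cy),(w,h),an=r
    if w>h: w,h=h,w;an-=90
    print("tank c",round(cx,1),round(cy,1),"size",round(w),round(h),"yaw",round(an,1),"topz",round(c[2],1),"slope",c[:2].round(3))
    b=np.array([cx-647.5,cy-143]);t=np.radians(2.3)
    print("in bay: x",round(b@[np.cos(t),np.sin(t)],1),"y",round(b@[-np.sin(t),np.cos(t)],1))
    if save: cv2.imwrite(save,cv2.resize(a[80:300,180:420],None,fx=2.5,fy=2.5))
E
python3 -c "
from h import *
tank('pics/s4.png')"
```

```text
Traceback (most recent call last):
  File "h.py", line 22, in tank
    Y=X[m].astype(np.float32);r=cv2.minAreaRect(Y[:,:2])
                                ~~~~~~~~~~~~~~~^^^^^^^^^
cv2.error: OpenCV(4.12.0) /io/opencv/modules/imgproc/src/convhull.cpp:143: error: (-215:Assertion failed) total >= 0 && (depth == CV_32F || depth == CV_32S) in function 'convexHull'
```

```bash
sed -i 's/cv2.minAreaRect(Y\[:,:2\])/cv2.minAreaRect(Y[:,:2].copy())/' h.py
python3 -c "
from h import *
tank('pics/s4.png')"
```

```text
tank c 464.0 146.7 size 132 143 yaw -83.1 topz 179.7 slope [-0.002 -0.002]
in bay: x -183.2 y 11.1
```

View pics/s4.png

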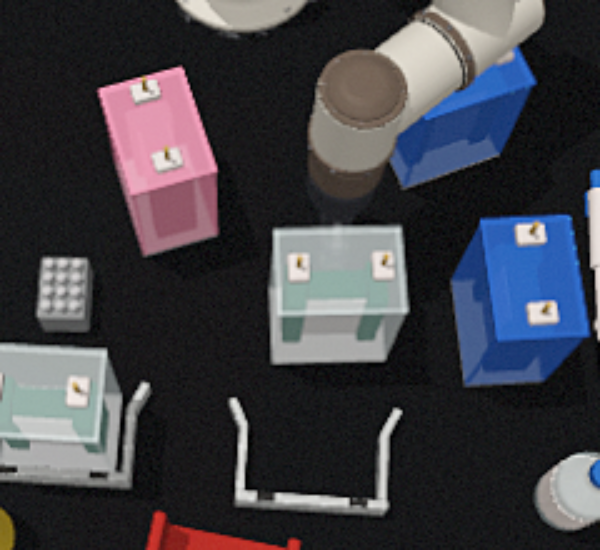

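```bash
sed -i 's/(X\[:,0\]>395)/(X[:,0]>max(395,arm.read_state()["position"][0]+50))/' h.py
python3 -m jog '[[[0.5,-5,0,0],[1,-9,0,0],[1,-13,0,0],[1,-17,0,0],[2,-20,0,0]]]'
python3 -c "
from h import *
tank();plan(420,144,165)"
```

```text
clock: 5.03
position: [383.1, 142.8, 163.4]
ee_rot: [0.719, -0.695, -0.001, 0.011]
contact_force: [-7.5, 1.1, -1.0]
gripper_width: 85.0
tank c 503.7 149.0 size 97 132 yaw 5.7 topz 179.6 slope [-0.002 -0.   ]
in bay: x -143.5 y 11.7
t 5.08 pos [383.5 142.9 163.4] yhead 181.94 tilt 1.2 F [-5.8 -0.3 -0. ] w 84.9
j [ 0.76  0.41 -0.79 -0.   -0.4  -0.72] shift [  0.1 -36.5  -2.2] spin -0.4
```

```bash

python3 -m jog '[[[0.5,-6,-1,0.5],[1,-12,-1.5,1],[2,-18,-1.5,1.5],[3,-24,-1.5,2],[3,-30,-1.5,3]]]'
python3 -c "
from h import *
tank();plan(450,142,165)"
```

```text
clock: 5.7
position: [411.5, 139.4, 163.7]
ee_rot: [-0.7, 0.714, 0.001, -0.014]
contact_force: [-8.4, 0.7, 2.1]
gripper_width: 85.1
tank c 532.6 144.7 size 99 132 yaw 7.4 topz 179.5 slope [0.003 0.001]
in bay: x -114.7 y 6.3
t 5.75 pos [412.3 139.7 163.8] yhead 178.82 tilt 1.56 F [-7.   0.1  1.5] w 85.0
j [ 0.7   0.43 -0.72  0.   -0.45 -0.72] shift [ -3.  -37.6  -2. ] spin -3.5
```

```bash

python3 -c "
from h import *
tank('pics/s5.png');a,d=arm.get_image('top');cv2.imwrite('pics/t5.png',cv2.resize(a[100:280,120:320],None,fx=3.5,fy=3.5))
R=Ro.from_quat(arm.read_state()['ee_rot']).as_matrix();print(R[:,2].round(4))"
```

```text
tank c 533.3 145.0 size 98 132 yaw 7.8 topz 179.6 slope [0.002 0.003]
in bay: x -114.0 y 6.6
[-0.0201 -0.0171 -0.9997]
```

View pics/s5.png

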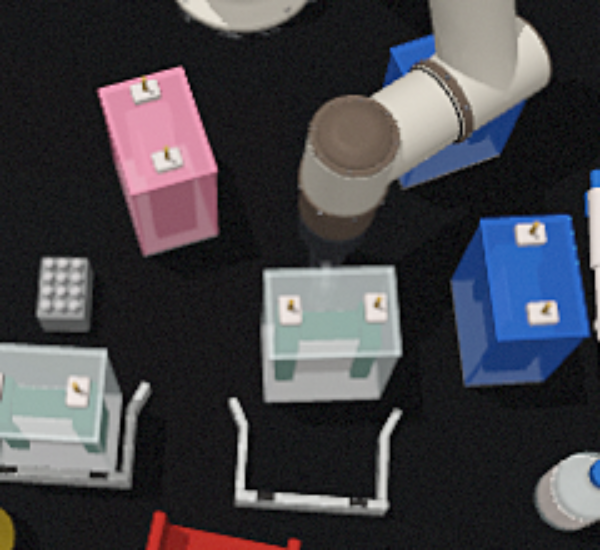

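View pics/t5.png

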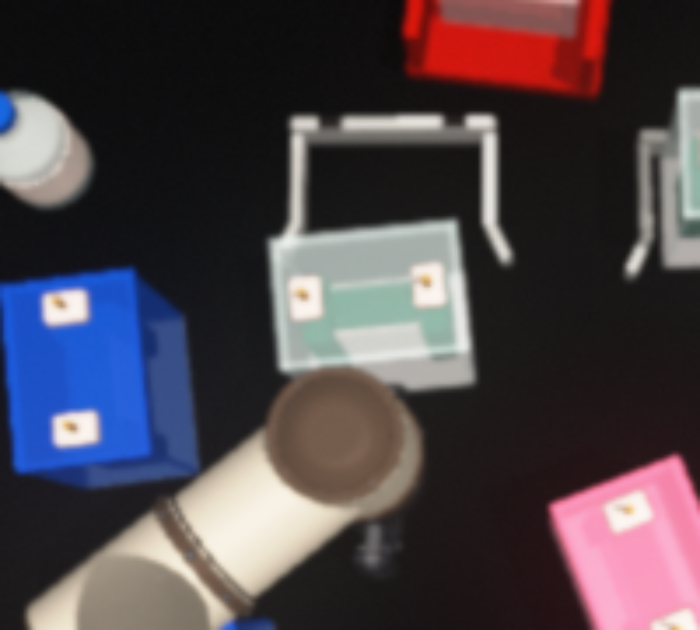

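```bash

python3 -m jog '[[[0,6,-1,0],[0,9,-2,-1],[-5,9,-2,-3],[-14,9,-2,-3.5],[-14,9,-2,-3.5]]]'
python3 -c "
from h import *
tank();plan(420,154,164)
R=Ro.from_quat(arm.read_state()['ee_rot']).as_matrix();print(R[:,2].round(4))"
```

```text
clock: 6.48
position: [403.9, 155.0, 165.9]
ee_rot: [0.722, -0.692, -0.001, 0.013]
contact_force: [1.2, -0.4, -0.4]
gripper_width: 85.2
tank c 533.2 145.0 size 97 132 yaw 7.5 topz 179.5 slope [-0.003  0.001]
in bay: x -114.2 y 6.6
t 6.53 pos [403.7 154.5 165.8] yhead 182.4 tilt 1.49 F [-0.2  0.6 -0.3] w 85.0
j [ 0.74  0.43 -0.73 -0.   -0.45 -0.7 ] shift [  1.1 -16.3   1.5] spin 0.1
[-0.0198 -0.0168 -0.9997]
```

```bash

python3 -m jog '[[[0,-7,1,0],[0,-14,1.5,0],[0,-20,1.5,0],[0,-25,1.5,0],[0,-25,1.5,0]]]'
python3 -c "
from h import *
tank();plan(450,152,164)
R=Ro.from_quat(arm.read_state()['ee_rot']).as_matrix();print(R[:,2].round(4))"
```

```text
clock: 7.15
position: [427.6, 154.4, 162.9]
ee_rot: [0.721, -0.693, -0.002, 0.016]
contact_force: [-3.9, 0.3, -2.2]
gripper_width: 85.0
tank c 548.0 143.2 size 97 131 yaw 2.5 topz 179.5 slope [-0.001  0.001]
in bay: x -99.4 y 4.2
t 7.2 pos [427.6 154.4 162.9] yhead 182.3 tilt 1.79 F [-3.3 -0.  -1.7] w 85.3
j [ 0.71  0.46 -0.67 -0.   -0.48 -0.66] shift [  3.3 -22.2  -1.6] spin 0.0
[-0.0242 -0.0198 -0.9995]
```

```bash

python3 -m jog '[[[0,5,-2,0],[4,6,-2.5,0],[12,6,-2.5,0],[13,6,-2.5,0],[13,6,-2.5,0]]]'
python3 -c "
from h import *
plan(460,141.5+1.5,164.5)"
```

```text
clock: 7.82
position: [422.4, 141.1, 165.9]
ee_rot: [0.721, -0.693, -0.002, 0.015]
contact_force: [0.4, 0.6, -0.4]
gripper_width: 84.7
t 7.83 pos [422.4 141.1 165.9] yhead 182.28 tilt 1.76 F [ 0.4  0.6 -0.4] w 84.7
j [ 0.69  0.44 -0.69 -0.   -0.47 -0.65] shift [ -0.4 -37.7   0.4] spin -0.0
```

```bash

python3 -m jog '[[[0,-9,0,0],[0,-18,-0.5,0],[0,-27,-0.5,0],[0,-34,-0.5,0],[0,-40,-0.5,0]]]'
python3 -c "
from h import *
tank('pics/s6.png');plan(500,144,164)"
```

```text
clock: 8.45
position: [460.2, 141.3, 164.4]
ee_rot: [0.72, -0.693, -0.003, 0.02]
contact_force: [-10.1, 0.1, 3.6]
gripper_width: 85.3
tank c 578.7 144.3 size 98 132 yaw 2.6 topz 179.5 slope [0.001 0.   ]
in bay: x -68.7 y 4.1
t 8.5 pos [461.2 141.6 164.4] yhead 182.18 tilt 2.2 F [-6.5 -1.1  1.4] w 85.6
j [ 0.64  0.48 -0.6   0.   -0.53 -0.6 ] shift [ -0.9 -38.9  -0.9] spin -0.1
```

View pics/s6.png

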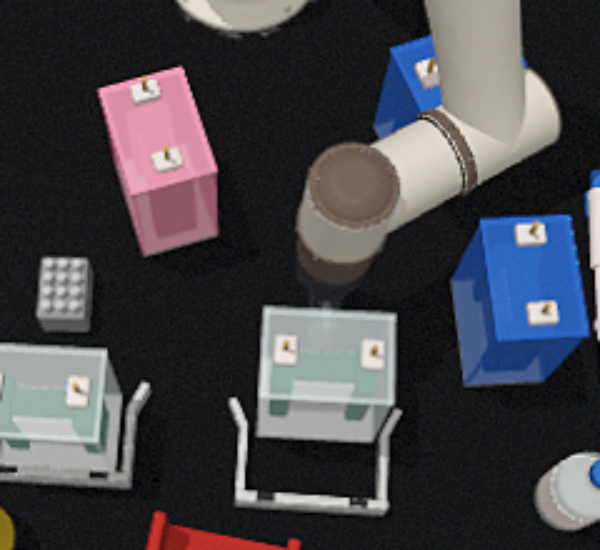

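Straight, upright and entering the flares. I'll continue.

```bash

python3 -m jog '[[[0,-7,0,0],[0.5,-14,-0.5,0],[1,-21,-1,0],[1,-28,-1,0],[1.5,-35,-1,0]]]'
python3 -c "
from h import *
tank();plan(500,144,164)"
```

```text
clock: 9.12
position: [494.0, 140.2, 163.0]
ee_rot: [0.72, -0.694, -0.005, 0.024]
contact_force: [-10.1, 0.4, 3.3]
gripper_width: 84.9
tank c 611.3 144.0 size 97 131 yaw 2.9 topz 179.6 slope [0.002 0.001]
in bay: x -36.2 y 2.4
t 9.18 pos [495.1 140.4 163.1] yhead 182.1 tilt 2.63 F [-6.6 -0.3  2.3] w 85.4
j [ 0.59  0.52 -0.52  0.   -0.58 -0.56] shift [-3.4 -5.  -1.2] spin -0.2
```

```bash

python3 -m jog '[[[0,-6,-1,0],[0,-12,-2,0],[0,-17,-2,0],[0,-22,-2,0],[0,-25,-2,0]]]'
python3 -c "
from h import *
tank();plan(500,144,164)"
```

```text
clock: 9.8
position: [517.9, 140.2, 162.9]
ee_rot: [0.719, -0.694, -0.006, 0.027]
contact_force: [-9.9, -0.7, 3.4]
gripper_width: 84.8
tank c 633.8 144.7 size 97 132 yaw 3.4 topz 179.8 slope [0.007 0.003]
in bay: x -13.6 y 2.3
t 9.85 pos [518.3 140.2 162.8] yhead 182.0 tilt 3.14 F [-7.3 -0.4  2.5] w 85.1
j [ 0.57  0.55 -0.46  0.   -0.62 -0.53] shift [-4.4 18.2 -0.4] spin -0.3
```

```bash

python3 -m jog '[[[0,-2,-1,0],[0,-4,-2,0],[0,-6,-2,0],[0,-7.5,-2,0],[0,-9,-2,0]]]'
python3 -c "
from h import *
tank('pics/s7.png');plan(500,144,164)
a,d=arm.get_image('top');cv2.imwrite('pics/t7.png',cv2.resize(a[100:280,120:320],None,fx=3.5,fy=3.5))"
```

```text
clock: 10.48
position: [524.9, 139.5, 163.1]
ee_rot: [0.719, -0.695, -0.008, 0.031]
contact_force: [-10.0, -0.1, 2.1]
gripper_width: 84.8
tank c 639.8 144.8 size 94 132 yaw 2.7 topz 179.7 slope [0.005 0.002]
in bay: x -7.6 y 2.1
t 10.53 pos [525.1 139.5 163.1] yhead 181.91 tilt 3.69 F [-8.1 -0.1  2.1] w 85.2
j [ 0.56  0.55 -0.44  0.   -0.64 -0.52] shift [-5.4 24.9  0.3] spin -0.4
```

View pics/s7.png

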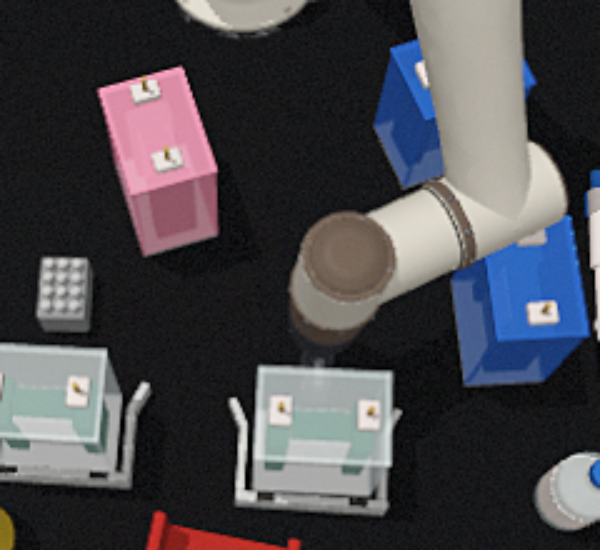

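```bash

python3 -m jog '[[[0,-1.5,-1,0],[0,-3,-1.5,0],[0,-4.5,-1.5,0],[0,-6,-1.5,0],[0,-7,-1.5,0]]]'
python3 -c "
from h import *
tank();plan(500,144,164)"
```

```text
clock: 11.2
position: [530.0, 138.8, 163.4]
ee_rot: [0.718, -0.695, -0.009, 0.035]
contact_force: [-10.0, 0.3, 4.5]
gripper_width: 84.6
tank c 643.7 143.6 size 95 130 yaw 3.5 topz 179.8 slope [0.007 0.004]
in bay: x -3.8 y 0.8
t 11.25 pos [530.1 138.8 163.3] yhead 181.84 tilt 4.15 F [-10.1   0.1   4.6] w 84.7
j [ 0.55  0.56 -0.43 -0.   -0.66 -0.52] shift [-6.2 29.9  1. ] spin -0.5
```

```bash

python3 -m jog '[[[0,-1.5,-0.5,0],[0,-3,-0.5,0],[0,-4,-0.5,0],[0,-5,-0.5,0],[0,-6,-0.5,0]]]'
python3 -c "
from h import *
tank();plan(500,144,164)"
```

```text
clock: 11.88
position: [533.6, 138.3, 163.3]
ee_rot: [0.718, -0.695, -0.011, 0.039]
contact_force: [-12.9, 0.9, 9.4]
gripper_width: 84.7
tank c 646.3 143.7 size 95 131 yaw 3.1 topz 179.9 slope [0.008 0.008]
in bay: x -1.2 y 0.7
t 11.93 pos [533.7 138.2 163.3] yhead 181.8 tilt 4.67 F [-11.5   1.6  10.1] w 84.8
j [ 0.55  0.57 -0.41 -0.   -0.67 -0.51] shift [-6.9 33.4  1.5] spin -0.5
```

```bash

python3 -m jog '[[[0,0,-1,0],[0,3,-2,0],[0,6,-4,0],[0,9,-5,0],[0,9,-5,0]]]'
python3 -c "
from h import *
tank('pics/s8.png');plan(500,144,164)
a,d=arm.get_image('top');cv2.imwrite('pics/t8.png',cv2.resize(a[110:230,160:320],None,fx=4.5,fy=4.5,interpolation=cv2.INTER_CUBIC))"
```

```text
clock: 12.55
position: [525.0, 138.2, 169.1]
ee_rot: [0.718, -0.695, -0.011, 0.039]
contact_force: [0.3, -0.0, 0.7]
gripper_width: 85.1
tank c 646.4 143.8 size 94 131 yaw 2.6 topz 179.9 slope [0.009 0.007]
in bay: x -1.1 y 0.8
t 12.6 pos [525.1 138.2 169.1] yhead 181.82 tilt 4.65 F [ 0.5 -0.  -0.2] w 85.1
j [ 0.56  0.55 -0.43 -0.   -0.67 -0.52] shift [-6.8 24.5  6.6] spin -0.5
```

View pics/t8.png

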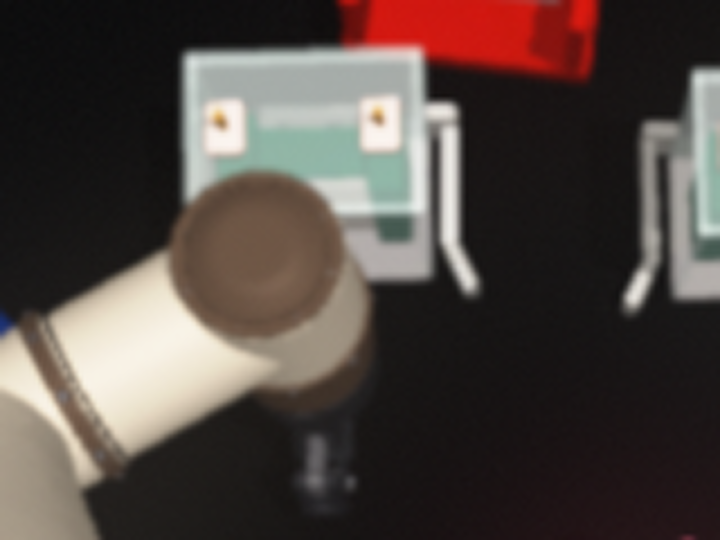

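```bash
python3 -c "
from h import *
a,d=arm.get_image('scene');cv2.imwrite('pics/s8b.png',cv2.resize(a[210:300,150:370],None,fx=3.6,fy=3.6,interpolation=cv2.INTER_CUBIC));np.save('pics/s8.npy',d)"
```

```text
(no output)
```

View pics/s8b.png

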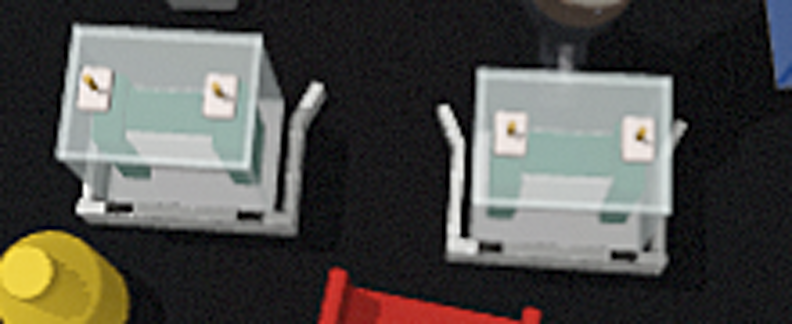

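```bash
python3 - <<'E'
from h import *
d=np.load("pics/s8.npy");X=cloud("scene",d).reshape(-1,3)
for nm,y0,y1,tw in(("tank",80,210,2.3),("twin",-200,-70,None)):
    T=X[(abs(X[:,2]-180)<6)&(X[:,1]>y0-10)&(X[:,1]<y1+10)&(X[:,0]>580)&(X[:,0]<760)]
    r=cv2.minAreaRect(T[:,:2].astype(np.float32).copy());(cx,cy),(w,h),an=r
    if w>h:an-=90;w,h=h,w
    S=X[(X[:,2]>34)&(X[:,2]<45)&(X[:,1]>y0)&(X[:,1]<y1)&(X[:,0]>cx+48)&(X[:,0]<cx+75)]
    p=np.polyfit(S[:,1]-cy,S[:,0],1)
    print(nm,(round(cx,1),round(cy,1)),round(w,1),round(h,1),"yaw",round(an,2),"stop pts",len(S),"stop x at cy",round(p[1],1),"yaw",round(-np.degrees(np.arctan(p[0])),2),"gap c->stop",round(p[1]-cx,1),np.percentile(S[:,0]+ -p[0]*(S[:,1]-cy),[5,95]).round(1))
E
```

```text
tank (646.3, 143.7) 95.0 130.5 yaw 3.05 stop pts 158 stop x at cy 699.6 yaw 0.98 gap c->stop 53.4 [694.5 703.6]
twin (645.1, -139.6) 94.6 135.8 yaw 2.62 stop pts 159 stop x at cy 698.8 yaw 1.89 gap c->stop 53.7 [694.2 703.1]
```

The tank sits the same distance from its stop as the parked twin does (53.4 mm against 53.7 mm). I'll retreat and do the final check.

```bash

python3 -m jog '[[[0,12,-5,0],[0,24,-20,0],[0,30,-60,0],[0,32,-110,0],[0,32,-140,0]]]'
python3 - <<'E'
from h import *
plan(500,144,300);tank('pics/s9.png')
a,d=arm.get_image('scene');b=cv2.imread('pics/scene0.png')
D=np.load('pics/scene0.npy')
cv2.imwrite('pics/cmp.png',np.hstack([b[60:360,0:560:1][:, :400],a[60:360,:400]]))
m=cv2.absdiff(a,b).max(2)>40
for nm,(y0,y1,x0,x1) in dict(twin=(210,280,160,240),tip=(175,220,190,222),reag=(255,295,390,432),yel=(270,312,145,190),jug=(205,265,60,128),pip=(145,235,412,428),cast=(285,340,232,302)).items():
    print(nm,cv2.phaseCorrelate(cv2.cvtColor(b,6)[y0:y1,x0:x1].astype(np.float32),cv2.cvtColor(a,6)[y0:y1,x0:x1].astype(np.float32))[0],m[y0:y1,x0:x1].sum())
E
```

```text
clock: 13.32
position: [502.5, 143.0, 313.7]
ee_rot: [0.718, -0.695, -0.011, 0.038]
contact_force: [1.2, 0.9, -1.1]
gripper_width: 84.8
t 13.32 pos [502.5 143.  313.7] yhead 181.85 tilt 4.47 F [ 1.2  0.9 -1.1] w 84.8
j [ 0.59  0.32 -0.35 -0.01 -0.99 -0.55] shift [-1.6  1.6 13.8] spin -0.5
tank c 646.3 143.7 size 96 131 yaw 3.0 topz 179.9 slope [0.008 0.005]
in bay: x -1.2 y 0.7
twin (-0.011077080229256353, -0.008415449328431635) 0
tip (-0.010301823534529575, 0.5306376204701273) 0
reag (0.48870061664628395, 0.06757053495051579) 0
yel (0.40436721852553603, 0.5487473205864859) 0
jug (-0.019173098917462994, 0.03920155558932237) 0
pip (0.010970000888521625, 0.034090198026589746) 42
cast (0.03080670492780513, -0.003209709951850215) 0
```

View pics/s9.png

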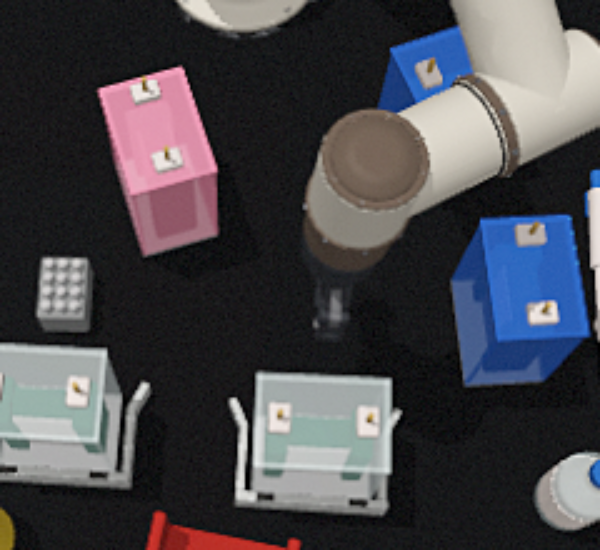

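The tank at (322,440) in the crop stands upright in the bay against the stop, and everything else is unchanged. I'll hand it in.

```bash
python3 -c "
from bench import arm
print(arm.job_done())"
```

```text
the job is handed in; nothing more can be done
None
```

I pushed the clear tank low down with the back of the open gripper into the empty bay and handed the job in at about 13 s of the 72 s allowed. Partway in it yawed the wrong way, so I backed off and gave one off-centre push to square it.

**Final camera check:**
- **Position:** the tank is at about x = -1 mm, y = +1 mm in the bay frame.
- **Back stop:** its centre is 53.4 mm from the stop, against 53.7 mm for the parked twin.
- **Squareness:** its yaw is about 3.0° against about 2.3° for the bay. A separate fit to the stop gave 1.0°; either way it is well inside the 4.6° limit.
- **Upright:** the top-face slope is at most 0.009 rad.
- **Other objects:** the before and after pictures of the parked tank and the bench objects match to within about half a pixel. A few pixels changed around the pipette, but it shows no shift.

**Less clean points:**
- **Tool lean:** the gripper drifted to about 4.7° off vertical during the pushes.
- **Upward force:** it read about 10 N upward at the last contact, probably a fingertip touching the bench.
- **Push height:** I estimate contact was about 60 mm up, on the gripper's knuckle. That is close to the 65 mm tipping limit.
- **Full contact:** I did not press the tank again to confirm it touches the stop. That rests on the comparison with the twin.

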